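Tuck a sharpening stone under the keeper of its holder and hold it down

TASK

Set up the sharpening stone for the hygienist: first start the holder's captive knob by pushing it down and turning it clockwise until its thread catches and it stays down by itself. Then slide one end of the grey stone flat along the seat, under the steel keeper flap and fully home against the stop, without lifting the flap. Finish while holding: keep gripping the stone and pressing it firmly, but not hard, flat onto the seat so that a colleague can tighten the knob; leave the other things where they are.

Things in the scene. Friction and masses are not known exactly. Their poses are not given: they have to be found in the camera images.
- holder: fixed sharpening stone holder; grey base plate 200 (x) x 92 (y) mm, top 12 mm above the worktop. Origin under its middle, on the worktop; +x points along the seat to the keeper flap, knob and hinge, z up. The stone is home with its middle at x -17.5 mm, y 0, its underside 22 mm above the worktop. Two 8 mm guide pins, 31.5 mm high, at x 12 mm, y -33 and +33 mm: 58 mm free between them
- seat: raised dark rubber-faced seat of the holder, 38 mm wide (narrower than the stone, so that fingers pass beside it), from x -95 to 44 mm of the holder, its flat top 22 mm above the worktop, 10 mm above the base plate. Origin 12 mm above the holder's, same axes
- stone: loose grey sharpening stone, flat plate 125 (x) x 50 (y) x 8 (z) mm, about 120 g; it lies flat on the worktop at the start. Origin in the middle of its underside; both ends are alike
- keeper (a joint): tilt in rad of the steel keeper flap, 46 mm wide, 3 mm thick: 0 = lying down, grows as its free edge lifts. Held down by its weight only (0.06 kg); its underside is then 10 mm above the seat. It laps over the seat from holder x 10 to 45 mm; hinge at 98 mm. Its free edge is turned up 2 mm as a lead-in. The caught knob lets it lift about 4 mm at most
- lip (a point): middle of the underside of the keeper flap's free edge (flap down), where the stone enters, at holder x 10 mm, 34 mm above the worktop (12 mm above the seat); axes as the holder's
- knob_turn (a joint): turn of the knob, rad: grows clockwise seen from above, from 0 to a stop at 1.45; starts between 0 and 0.3. Friction 0.02 N m. If pushed down all the while, it has caught once past 0.95
- knob_push (a joint): how far the knob is pushed down, m: 0 = sprung up, stop at 0.0055; 2 N starts it, 6 N holds it fully down. Keep it down by more than 0.0045 while turning it, else it spins over the thread or is blocked (then turn back, push, try again); when caught and let go it stays at about 0.0045
- knob: round black ribbed knob head, 27 mm across, 26 mm tall, on a steel shank with a vertical axis at holder x 68 mm, y 0. With the knob up the head spans 45 to 71.5 mm above the worktop, the keeper flap under it is at 35 mm. Origin on the axis, 36.5 mm below the top of the head; it turns and sinks with the knob
- cotton_jar: bystander: closed white jar with a knobbed lid, 69 mm across, 104 mm tall, standing at the back; origin under its middle
- indicator_tape: bystander: flat roll of beige tape, 100 mm across, 25 mm tall, lying at the back right; origin under its middle
- bottle_clear: bystander: small clear bottle with a blue cap, 31 mm across, 66 mm tall, standing at the back; origin under its middle
- dappen_dish: bystander: small brown dappen dish, 35 mm across, 30 mm tall, standing at the back; origin under its middle

How it is judged (in metres and radians):
On the way, in this order (a step that is already met when the one before it is completed fails the run):
1. the knob has been pushed and turned until it caught, and stays down after it is let go (value of joint knob_push above 0.0035 m and value of joint knob_turn above 0.9 rad and contact force between the fingers and knob below 0.1 N), for 0.2 s.
2. the stone lies flat on the seat with its edge tucked well under the keeper flap (z of stone in the frame of holder below 0.024 m and angle between stone's own z axis and vertical below 0.035 rad and angle between the x axis of stone and the x axis of holder, either way round below 0.1 rad and y of stone in the frame of holder between -0.007 and 0.007 m and x of stone in the frame of holder above -0.0275 m), for 0.1 s.
At the end, for the whole second after the job is handed in: the stone is within 6 mm of the stop, 7 mm of the seat's middle line and 0.1 rad of its direction, flat on the seat (2 mm, 0.035 rad) and still; the fingers grip it (over 3 N) and press it on the seat (over 5 N); the flap is down (under 0.03 rad); the knob is still caught (over 3.5 mm, 0.9 rad) (z of stone in the frame of holder below 0.024 m and angle between stone's own z axis and vertical below 0.035 rad and angle between the x axis of stone and the x axis of holder, either way round below 0.1 rad and y of stone in the frame of holder between -0.007 and 0.007 m and value of joint knob_push above 0.0035 m and value of joint knob_turn above 0.9 rad and x of stone in the frame of holder above -0.0235 m and contact force between stone and seat above 5 N and contact force between the fingers and stone above 3 N and value of joint keeper below 0.03 rad and linear speed of stone below 0.01 m/s); the arm keeps its last pose, push and grip.
It fails at once if the keeper flap is lifted by more than about 4 mm at its free edge (0.045 rad) (value of joint keeper above 0.045 rad).
It fails at once if the stone is pressed on the seat with more than 60 N (contact force between stone and seat above 60 N).
It fails at once if a bystander is moved by more than 20 mm (distance of any of cotton_jar, indicator_tape, bottle_clear, dappen_dish from where it was at the start of the episode above 0.02 m).
It also fails if it takes over 58 s, if anything falls off the work surface, if the arm or the gripper's body presses on something with over 40 N, if the wrist force passes 120 N, or if a joint passes its speed limit or range.

ROBOT

A 6-joint arm with a two-finger parallel gripper is mounted at the origin on a cart in front of the work surface, level with it; the furniture and walls round the work are solid. World frame = base frame: x ahead of the robot, y to its left, z up, the work surface at z = 0. Lengths are in mm, angles in rad, forces in N, time in s.
With the tool pointing down it reaches from about 275 to 750 mm from the base axis. Payload 10.2 kg.
Tool frame: the origin (TCP) lies on the centre line of the jaws, within the pads' length; the fingertips stand 8 mm ahead of it and the grasp point (between the pads) lies 11 mm behind it; x points along the fingers, y is the direction in which the jaws open and shut, and the axes are right-handed (so a half turn about x gives the same grasp; the last joint's range is limited). The gripper opens to 85 mm and grips with 20 to 120 N. Pads are 22 mm wide; open, the fingers measure 114 mm over their backs; the gripper's body (76 mm by 85 mm) begins 54 mm behind the grasp point. The pads swing forward as they close: fully open they stand 13 mm farther back than shut.
Start: joints at [-1.452, 0.313, 1.498, -0, 1.331, -0.223], TCP at [175.959, -494.641, 239.294] pointing down, gripper open.
Joint ranges: [-2.94, 2.94], [-0.97, 2.17], [0.19, 2.56], [-1.23, 4.37], [0.02, 3.11], [-2.88, 2.88]. Speed limits (rad/s): [2.39, 2.39, 3.01, 3.14, 3.14, 3.14].

INTERFACE

Orientations are given as a unit quaternion [w, x, y, z].
In Python, from rig import ctrl, vision, workorder gives the robot as it stands. The module is installed in compiled form; this text tells all that it offers.
- The arm moves only by the shell command python3 -m jog 'ROWS' [OPENING] [FORCE]. ROWS is JSON, a list that holds one entry, the list of rows, each a list of 6 numbers: the shift along the tool's x, y, z in m, then the turn, a rotation vector about the tool's x, y, z in rad. A call has 1 to 12 rows; each row shifts and turns the commanded pose from where the row before left it, along the tool's axes as they then stand; what a row does not reach is not made up. A row lasts 1/8 s, in which the tool goes at most 62.5 mm and 10.7 degrees, less where a joint would pass 70% of its speed; a pose out of reach is approached as far as the arm can. A call is refused whole if a number of a shift passes 0.0625 or a number of a turn 0.188, either way. A call with a gripper value outside its range is refused whole. OPENING is the closure in counts, from 0 (fully open) to 255 (shut), set as the call begins (- or left out, the last holds). The fingers move at their own pace and stop on an object; FORCE is the grip in N (left out, the last holds). Time passes only in rows, so rows that do not move let the fingers close. It gives the time, the measured TCP pose, the force and the opening at its end, in the units of the state.
- ctrl.sense(): the state, without advancing time (a new reading comes with each control period).
- vision.capture(name): name is "side" or "top" or "wrist"; returns a dict with "image" (400x640x3 uint8, red, green, blue), "mtx" (3x3 intrinsics, pixels), "k1" (the pictures are not rectified: a ray, as slopes to the right and down, at radius r is drawn at 1 + k1 r^2 times it, then the intrinsics apply), "R" (3x3) and "t" (3): a world point X has camera coordinates R X + t; the wrist camera has in their place "hand_eye" (4x4, takes a point from camera to tool coordinates, whose origin is the TCP and whose axes are the tool frame's). Camera axes: x right, y down, z forward; pixel columns grow to the right and rows downward; lengths in mm; the calibration is good to about 2 mm. A picture is of the moment at which its call begins: read the wrist's pose just before it. There is no depth.
- workorder.finish_job(): hands the job in, once; it reports no verdict.
The state is a dict: "time_s": time; "joints": joint angles; "dq": joint speeds; "tau": joint torques, N m; "eef_pos": TCP position; "ee_rot": TCP orientation; "force": force on the tool from outside, world axes, zero at the start; "wrist_torque": the same for the moment, N m; "grip_width": opening from 0.0 (shut) to 1.0 (fully open).
Only numpy, scipy, OpenCV 4.12 (cv2) and the standard library are available. Lean on these libraries where they do the work, as an engineer would, in place of code of your own. Each camera call takes 0.05 s, during which the arm holds its last target.

## Working session

There is one attempt and no reset: what is moved stays moved. The work goes in short steps, Python scripts to look and compute and a shell command to move; the robot and the scene stay as the last step left them, time stands still between calls to the robot, and variables do not carry over. Pictures are saved under pics/ and viewed, and the job is handed in when it is done.

```bash
mkdir -p pics; ls
python3 - <<'E'
from rig import ctrl, vision
import cv2
s=ctrl.sense()
for k in ("time_s","joints","eef_pos","ee_rot","force","grip_width"): print(k,s[k])
for n in ("side","top","wrist"):
    c=vision.capture(n)
    cv2.imwrite(f"pics/{n}0.png",c["image"][:,:,::-1])
    print(n,{k:(v.tolist() if hasattr(v,'tolist') else v) for k,v in c.items() if k!="image"})
E
```

```text
pics
time_s 0.0
joints [-1.45238071e+00  3.13452281e-01  1.49843758e+00  1.34756336e-05
  1.33100092e+00 -2.23410435e-01]
eef_pos [ 175.94087043 -494.37947519  238.73371511]
ee_rot [ 0.11980701  0.69683291  0.12072318 -0.6967755 ]
force [0.12311616 0.60391844 0.2903878 ]
grip_width 0.9997398029717934
side {'mtx': [[370.5511666561329, 0.0, 321.39428795249313], [0.0, 370.5511666561329, 198.65968982575916], [0.0, 0.0, 1.0]], 'k1': -0.07802611464942051, 'R': [[-0.9633404951547816, -0.2682399885926374, -0.004732749175843382], [-0.15926247848228894, 0.5859836537592884, -0.7945178540942882], [0.21589477377328567, -0.7646374736087265, -0.6072223485764054]], 't': [589.4666216198026, 92.55610773209891, 846.9995425262414]}
top {'mtx': [[455.7270801272882, 0.0, 322.27209121224155], [0.0, 455.7270801272882, 203.38313890331824], [0.0, 0.0, 1.0]], 'k1': -0.03055621416722427, 'R': [[0.02895983439596978, -0.9995740250815482, 0.0036188912708627285], [-0.9973336560414006, -0.029137159936922823, -0.06690743185852652], [0.06698437518445023, -0.0016716139155032751, -0.9977526242451416]], 't': [87.96539207746073, 586.1358331780274, 850.8953558462864]}
wrist {'mtx': [[295.5805363008934, 0.0, 317.373956018995], [0.0, 295.5805363008934, 196.89813974042417], [0.0, 0.0, 1.0]], 'k1': -0.03777604784281649, 'hand_eye': [[-0.000918717835106976, -0.32011237012026067, 0.9473791355384217, -134.10127170490205], [0.9999993968444506, 0.0002761228975490933, 0.0010630460376180096, -0.2097488412993176], [-0.0006018872586313681, 0.9473795407607939, 0.32011192336367783, -81.07282852233558], [0.0, 0.0, 0.0, 1.0]]}
```

View pics/top0.png

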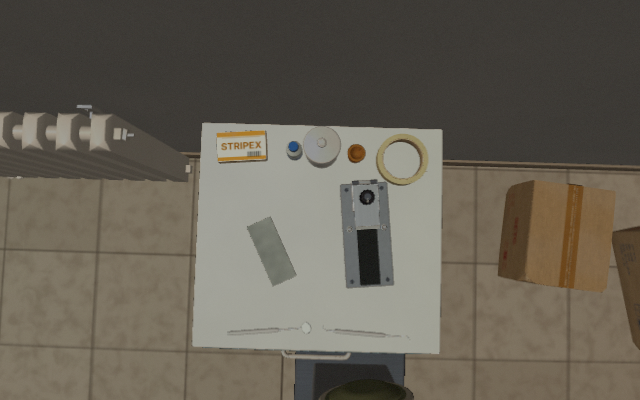

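View pics/side0.png

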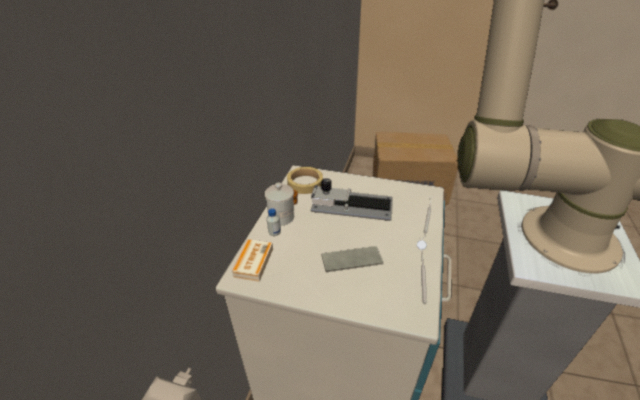

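View pics/wrist0.png

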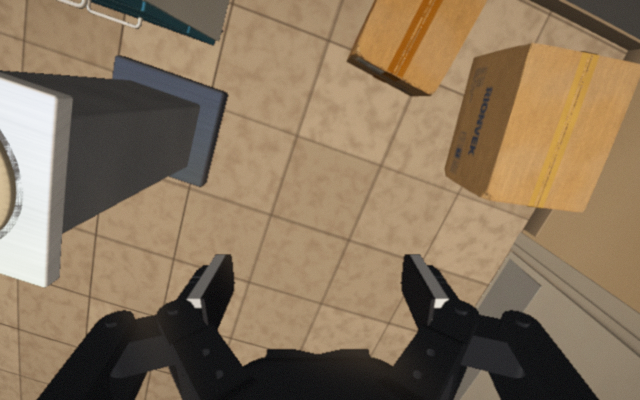

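The top view shows the holder at about (367,234) with its knob at (367,197), the stone at (271,251), and the bystanders along the back edge. I'll measure these next.

```bash
cat > h.py <<'E'
import numpy as np, cv2
from rig import ctrl, vision
from scipy.spatial.transform import Rotation as Rn
def pose(s):
    q=s["ee_rot"]; return Rn.from_quat([q[1],q[2],q[3],q[0]]).as_matrix(), np.array(s["eef_pos"])
def cam(name):
    s=ctrl.sense(); c=vision.capture(name); c={**c}
    if name=="wrist":
        Rt,p=pose(s); H=np.array(c["hand_eye"]); Rc=Rt@H[:3,:3]; o=Rt@H[:3,3]+p
        c["R"]=Rc.T; c["t"]=-Rc.T@o
    c["R"]=np.array(c["R"]);c["t"]=np.array(c["t"]);c["mtx"]=np.array(c["mtx"])
    return c
def ray(c,px):
    px=np.atleast_2d(np.array(px,float)).reshape(-1,1,2)
    u=cv2.undistortPoints(px,c["mtx"],np.array([c["k1"],0,0,0,0.])).reshape(-1,2)
    d=np.c_[u,np.ones(len(u))]@c["R"]; return -c["R"].T@c["t"],d
def plane(c,px,z):
    o,d=ray(c,px); return o+d*((z-o[2])/d[:,2])[:,None]
def proj(c,X):
    P,_=cv2.projectPoints(np.atleast_2d(np.array(X,float)),cv2.Rodrigues(c["R"])[0],c["t"].reshape(3,1),c["mtx"],np.array([c["k1"],0,0,0,0.])); return P.reshape(-1,2)
E
python3 - <<'E'
from h import *
c=cam("top"); im=c["image"]
cv2.imwrite("pics/topz.png",cv2.resize(im[120:300,230:430],None,fx=4,fy=3.3333*1.2/1.2*1,interpolation=cv2.INTER_CUBIC)[:,:,::-1])
print(im[251,271],im[270,350],im[260,368],im[300,300])
hsv=cv2.cvtColor(im,cv2.COLOR_RGB2HSV)
v=im.astype(int).max(2)
m=((v<190)).astype(np.uint8)
m[:128]=0;m[345:]=0;m[:,:205]=0;m[:,435:]=0
n,l,st,ce=cv2.connectedComponentsWithStats(m)
for i in range(1,n):
    if st[i,4]>60:
        pts=np.argwhere(l==i)[:,::-1].astype(np.float32); r=cv2.minAreaRect(pts); print(st[i],ce[i],r)
E
```

```text
[111 113 104] [104 106 107] [27 29 28] [161 161 151]
[  205   128   230   217 49910] [319.5 236. ] ((319.5, 236.0), (216.0, 229.0), 90.0)
```

View pics/topz.png

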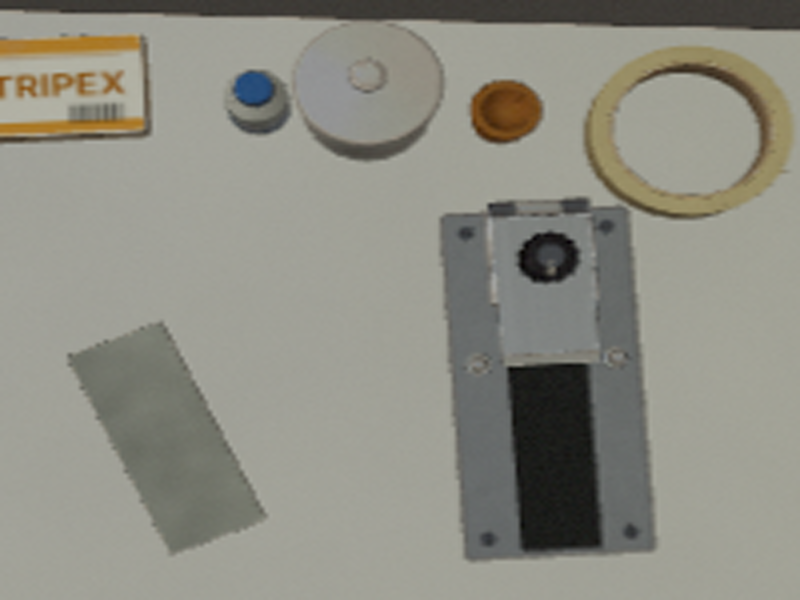

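Run:
```python
from h import *
c=cam("top"); im=c["image"]; v=im.max(2).astype(int)
m=((v<136)).astype(np.uint8); m[:170]=0;m[310:]=0;m[:,:230]=0;m[:,:205]=0;m[:,405:]=0
n,l,st,ce=cv2.connectedComponentsWithStats(m)
for i in range(1,n):
    if st[i,4]>300:
        cn=cv2.findContours((l==i).astype(np.uint8),cv2.RETR_EXTERNAL,cv2.CHAIN_APPROX_NONE)[0][0]
        r=cv2.minAreaRect(cn); z=8 if ce[i][0]<320 else 12
        b=cv2.boxPoints(r); P=plane(c,b,z); 
        print(r,"\n",b,"\n",P.round(1), P.mean(0).round(1)); e=np.linalg.norm(P-np.roll(P,-1,0),axis=1); print("edges",e.round(1))
        k=[np.degrees(np.arctan2(*(P[(j+1)%4]-P[j])[[1,0]])).round(1) for j in range(4)];print(k)
# hand-read holder corners from zoom (4x,3.333)
Z=np.array([[443,215],[628,207],[655,549],[467,559]]);px=Z/[4,3.3333]+[230,120]
P=plane(c,px,12);print(P.round(1),P.mean(0),np.linalg.norm(P-np.roll(P,-1,0),axis=1))
print("knob top",plane(c,np.array([[548,257]])/[4,3.3333]+[230,120],71.5))
Z=np.array([[508,366],[588,362],[602,548],[520,550]]);P=plane(c,Z/[4,3.3333]+[230,120],22);print("seat",P.round(1),np.linalg.norm(P-np.roll(P,-1,0),axis=1))
print("pins",plane(c,np.array([[478,364],[616,356]])/[4,3.3333]+[230,120],31.5))
for nm,p,z in (("jar",[368,85],95),("bottle",[256,88],66),("dish",[507,110],30),("tape",[690,130],25)):print(nm,plane(c,np.array([p])/[4,3.3333]+[230,120],z).round(0))
```

```text
((374.23150634765625, 228.31930541992188), (115.96902465820312, 64.79019927978516), 86.53176879882812) 
 [[338.38797 172.40074]
 [403.05948 168.48125]
 [410.07504 284.23785]
 [345.40353 288.15735]] 
 [[644.8  75.5  12. ]
 [656.2 -49.7  12. ]
 [434.1 -67.1  12. ]
 [423.3  56.2  12. ]] [539.6   3.7  12. ]
edges [125.7 222.8 123.8 222.3]
[np.float64(-84.8), np.float64(-175.5), np.float64(95.0), np.float64(5.0)]
((271.180419921875, 251.03094482421875), (65.59136199951172, 26.90666961669922), 66.03751373291016) 
 [[245.56702 226.5258 ]
 [270.15466 215.59796]
 [296.79382 275.53607]
 [272.20618 286.46393]] 
 [[535.1 251.6   8. ]
 [557.5 204.9   8. ]
 [444.2 149.7   8. ]
 [422.  196.1   8. ]] [489.7 200.6   8. ]
edges [ 51.8 126.1  51.4 125.9]
[np.float64(-64.3), np.float64(-154.0), np.float64(115.5), np.float64(26.1)]
[[621.4  70.3  12. ]
 [628.7 -19.   12. ]
 [432.4 -35.9  12. ]
 [424.3  53.7  12. ]] [526.7021993   17.28692306  12.        ] [ 89.64939918 197.06961855  89.90417923 197.86693077]
knob top [[593.50362699  24.99013747  71.5       ]]
seat [[ 5.349e+02  3.760e+01  2.200e+01]
 [ 5.382e+02 -3.000e-01  2.200e+01]
 [ 4.333e+02 -9.200e+00  2.200e+01]
 [ 4.311e+02  2.940e+01  2.200e+01]] [ 38.0878932  105.2621625   38.70364847 104.02753234]
pins [[535.4646259   52.50051778  31.5       ]
 [541.8258434  -12.22396374  31.5       ]]
jar [[680. 109.  95.]]
bottle [[683. 160.  66.]]
dish [[681.  42.  30.]]
tape [[673. -46.  25.]]
```

```bash
cat >> h.py <<'E'
def tgt(psi_deg):
    a=np.radians(psi_deg); y=np.array([np.cos(a),np.sin(a),0]); x=np.array([0,0,-1.]); return np.c_[x,y,np.cross(x,y)]
def plan(xyz,psi_deg=None):
    s=ctrl.sense(); R,p=pose(s); D=R.T@(np.array(xyz)-p)
    print("t",round(s["time_s"],2),"p",p.round(1),"psi",np.degrees(np.arctan2(R[1,1],R[0,1])).round(2),"tilt x",R[:,0].round(4),"F",np.round(s["force"],1),"M",np.round(s["wrist_torque"],2),"w",round(s["grip_width"],3),"q",np.round(s["joints"],2))
    print("tool shift mm",D.round(1))
    if psi_deg is not None: print("rotvec",Rn.from_matrix(R.T@tgt(psi_deg)).as_rotvec().round(4))
E
python3 - <<'E'
from h import *
plan([560,20,280],95)
R,p=pose(ctrl.sense());print(R.round(3))
E
```

```text
t 0.25 p [ 175.9 -494.5  239.1] psi -70.42 tilt x [-1.e-04  5.e-04 -1.e+00] F [ 0.8 -0.3 -0.3] M [ 0.02  0.03 -0.01] w 0.997 q [-1.45  0.31  1.5  -0.    1.33 -0.22]
tool shift mm [ -40.7 -356.1 -534.3]
rotvec [-2.887e+00 -8.000e-04 -0.000e+00]
[[-0.     0.335 -0.942]
 [ 0.001 -0.942 -0.335]
 [-1.    -0.001 -0.   ]]
```

```bash
python3 -m jog '[[[-0.004,-0.027,-0.040,0,0,0],[-0.004,-0.0297,-0.0445,0,0,0],[-0.004,-0.0297,-0.0445,0,0,0],[-0.004,-0.0297,-0.0445,0,0,0],[-0.004,-0.0297,-0.0445,0,0,0],[-0.004,-0.0297,-0.0445,0,0,0],[-0.004,-0.0297,-0.0445,0,0,0],[-0.004,-0.0297,-0.0445,0,0,0],[-0.004,-0.0297,-0.0445,0,0,0],[-0.004,-0.0297,-0.0445,0,0,0],[0,-0.0297,-0.0445,0.127,0,0],[0,-0.020,-0.030,0.127,0,0]]]'
python3 - <<'E'
from h import *
plan([560,20,280],-85)
E
```

```text
time_s: 1.75
eef_pos: [550.2, 1.2, 279.2]
ee_rot: [-0.03, -0.706, -0.03, 0.706]
force: [0.2, -1.2, 0.4]
grip_width: 0.999
t 1.75 p [550.2   1.2 279.2] psi -85.11 tilt x [-0.e+00  1.e-04 -1.e+00] F [ 0.2 -1.2  0.4] M [-0.02 -0.01  0.1 ] w 0.999 q [-0.21  0.34  1.35  0.    1.45  1.27]
tool shift mm [ -0.8 -17.9 -11.3]
rotvec [-0.002   0.      0.0001]
```

```bash
python3 -m jog '[[[0,-0.018,-0.011,0,0,0],[0,0,0,0,0,0],[0,0,0,0,0,0]]]'
python3 - <<'E'
from h import *
c=cam("wrist"); np.save("w1.npy",c,allow_pickle=True)
cv2.imwrite("pics/w1.png",c["image"][:,:,::-1])
plan([560,20,280],-85)
a=np.radians(4.9);e=np.array([np.cos(a),np.sin(a),0]);n=np.array([-e[1],e[0],0]);O=np.array([527,17.5,0])
f=lambda x,y,z:O+x*e+y*n+[0,0,z]
for nm,q in (("knobtop",(68,0,71.5)),("lip",(10,0,34)),("pin-",(12,-33,31.5)),("pin+",(12,33,31.5)),("seat-95",(-95,0,22))): print(nm,proj(c,f(*q)).round(1))
E
```

```text
time_s: 2.12
eef_pos: [558.5, 17.5, 279.2]
ee_rot: [-0.031, -0.706, -0.031, 0.707]
force: [-0.0, 0.0, -0.3]
grip_width: 1.0
t 2.17 p [558.4  17.3 279.4] psi -85.01 tilt x [-0.e+00 -2.e-04 -1.e+00] F [-0.  -0.3 -1. ] M [-0.03 -0.05 -0.01] w 1.002 q [-0.18  0.36  1.32 -0.    1.45  1.31]
tool shift mm [-0.6 -2.6 -1.8]
rotvec [-0.0002  0.0001 -0.0002]
knobtop [[314.6 138.1]]
lip [[314.9 178.5]]
pin- [[339.6 176.6]]
pin+ [[290.1 176.5]]
seat-95 [[314.9 245. ]]
```

View pics/w1.png

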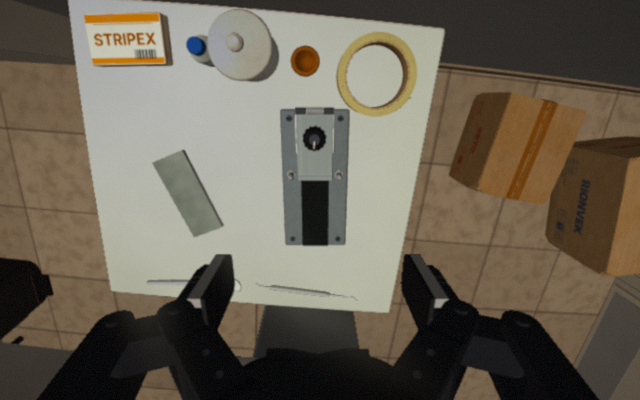

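The wrist view agrees with the projections to about 1 px: knob (314,138), pins (291,175) and (339,175). I'll zoom in for a finer check.

Run:
```python
from h import *
c=np.load("w1.npy",allow_pickle=True).item(); im=c["image"]
cv2.imwrite("pics/w1z.png",cv2.resize(im[100:250,270:360],None,fx=4,fy=4,interpolation=cv2.INTER_CUBIC)[:,:,::-1])
v=im.max(2).astype(int)
cv2.imwrite("pics/w1s.png",cv2.resize(im[140:250,140:240],None,fx=5,fy=5,interpolation=cv2.INTER_CUBIC)[:,:,::-1])
m=((v<136)).astype(np.uint8); 
m2=m.copy(); m2[:145]=0;m2[240:]=0;m2[:,:145]=0;m2[:,228:]=0
cn=max(cv2.findContours(m2,cv2.RETR_EXTERNAL,cv2.CHAIN_APPROX_NONE)[0],key=cv2.contourArea); b=cv2.boxPoints(cv2.minAreaRect(cn)); P=plane(c,b,8)
print(b.round(1),P.round(1),P.mean(0).round(1),np.linalg.norm(P-np.roll(P,-1,0),axis=1).round(1),[np.degrees(np.arctan2(*(P[(j+1)%4]-P[j])[[1,0]])).round(1) for j in range(4)])
```

```text
[[152.3 162.9]
 [182.8 146.8]
 [223.9 224.5]
 [193.4 240.6]] [[532.8 248.2   8. ]
 [559.3 203.5   8. ]
 [447.  147.9   8. ]
 [415.6 195.3   8. ]] [488.7 198.7   8. ] [ 52.  125.3  56.9 128.6] [np.float64(-59.4), np.float64(-153.6), np.float64(123.5), np.float64(24.3)]
```

View pics/w1z.png

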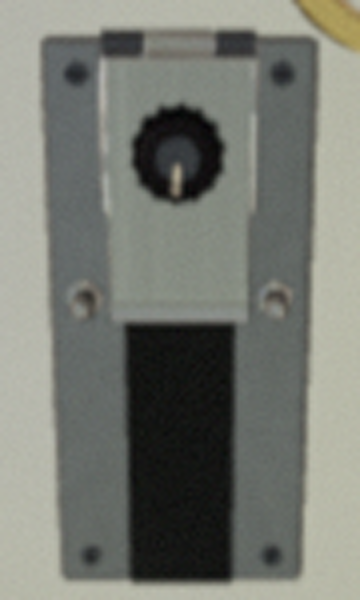

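Run:
```python
from h import *
c=np.load("w1.npy",allow_pickle=True).item()
f=lambda Z,z: plane(c,np.array(Z)/4+[269.6,99.6],z)
P=f([[41,37],[319,40],[301,580],[62,580]],12);print(P.round(1),P.mean(0).round(1),np.linalg.norm(P-np.roll(P,-1,0),axis=1).round(1),[np.degrees(np.arctan2(*(P[(j+1)%4]-P[j])[[1,0]])).round(1) for j in range(4)])
print("knob",f([[177,152]],71.5).round(1)); p=f([[82,297],[275,297]],31.5);print("pins",p.round(1),p.mean(0).round(1))
S=f([[127,323],[237,323],[232,580],[132,580]],22);print("seat",S.round(1),S[:2].mean(0),S[2:].mean(0))
p=f([[76,73],[284,73],[271,555],[91,555]],12);print("screws",p.round(1),p.mean(0))
```

```text
[[620.9  71.6  12. ]
 [627.9 -18.9  12. ]
 [431.7 -36.2  12. ]
 [423.8  54.2  12. ]] [526.1  17.7  12. ] [ 90.9 196.9  90.7 197.9] [np.float64(-85.6), np.float64(-175.0), np.float64(95.0), np.float64(5.1)]
knob [[595.2  24.3  71.5]]
pins [[539.8  51.7  31.5]
 [545.4 -12.2  31.5]] [542.6  19.7  31.5]
seat [[529.5  36.4  22. ]
 [532.8  -1.2  22. ]
 [434.7  -9.2  22. ]
 [431.4  27.6  22. ]] [531.14939455  17.62660969  22.        ] [433.04047055   9.20246264  22.        ]
screws [[610.4  59.6  12. ]
 [616.4  -8.7  12. ]
 [441.2 -23.7  12. ]
 [435.2  43.8  12. ]] [525.81603398  17.75631134  12.        ]
```

```bash
python3 -m jog '[[[0.010,0,0,-0.16,0,0],[0.02,0,0,-0.16,0,0],[0.02,0,0,-0.16,0,0],[0.02,0,0,-0.16,0,0],[0.02,0,0,-0.16,0,0],[0.02,0,0,-0.16,0,0],[0,0,0,0,0,0]]]'
python3 - <<'E'
from h import *
plan([594.5,24,130],-30)
E
```

```text
time_s: 3.05
eef_pos: [557.9, 17.4, 168.4]
ee_rot: [-0.352, -0.612, -0.354, 0.613]
force: [0.5, 0.3, -0.2]
grip_width: 1.0
t 3.05 p [557.9  17.4 168.4] psi -30.11 tilt x [-2.5e-03  4.0e-04 -1.0e+00] F [ 0.5  0.3 -0.2] M [-0.02  0.01 -0.03] w 1.0 q [-0.18  0.45  1.49 -0.    1.2   0.35]
tool shift mm [ 38.3  28.4 -24.1]
rotvec [-0.0018  0.001   0.0024]
```

```bash
python3 -m jog '[[[0.013,0.010,-0.008,0,0,0],[0.013,0.010,-0.008,0,0,0],[0.013,0.0085,-0.008,0,0,0],[0,0,0,0,0,0],[0,0,0,0,0,0]]]'
python3 - <<'E'
from h import *
plan([594.5,24,57],-30)
c=cam("wrist"); np.save("w2.npy",c,allow_pickle=True)
cv2.imwrite("pics/w2.png",c["image"][:,:,::-1]); print(proj(c,[[594.5,24,71.5],[594.5,24,49]]))
E
```

```text
time_s: 3.68
eef_pos: [595.5, 24.3, 131.4]
ee_rot: [0.353, 0.613, 0.353, -0.612]
force: [0.4, 0.1, -0.2]
grip_width: 0.998
t 3.67 p [595.5  24.3 131.4] psi -30.06 tilt x [ 1.2e-03 -2.0e-04 -1.0e+00] F [ 0.4  0.1 -0.2] M [ 0.   -0.02  0.07] w 0.998 q [-0.16  0.56  1.41 -0.    1.16  0.37]
tool shift mm [74.4 -0.8  0.7]
rotvec [-0.0011 -0.0004 -0.0012]
[[317.4974102  218.96327953]
 [317.43031253 207.73389044]]
```

View pics/w2.png

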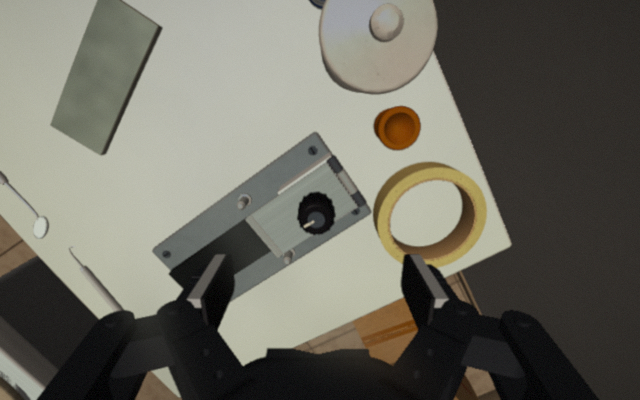

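```bash
python3 -c "
from h import *
c=np.load('w2.npy',allow_pickle=True).item(); print(plane(c,[[319,219]],71.5))
"; python3 -m jog '[[[0.02,0,0,0,0,0],[0.02,0,0,0,0,0],[0.02,0,0,0,0,0],[0.0135,0,0,0,0,0],[0,0,0,0,0,0],[0,0,0,0,0,0]]]' 0 40
python3 - <<'E'
from h import *
plan([594.5,24,57],-30)
E
```

```text
[[595.41066832  23.43989303  71.5       ]]
time_s: 4.47
eef_pos: [595.9, 24.5, 57.8]
ee_rot: [0.354, 0.613, 0.353, -0.612]
force: [-1.7, -0.7, 0.5]
grip_width: 1.0
t 4.47 p [595.9  24.5  57.8] psi -29.98 tilt x [ 1.5e-03 -2.0e-04 -1.0e+00] F [-1.7 -0.7  0.5] M [ 0.05 -0.    0.04] w 1.0 q [-0.16  0.66  1.47  0.    1.01  0.37]
tool shift mm [ 0.8 -1.   1.1]
rotvec [ 0.0004 -0.0006 -0.0014]
```

```bash
python3 -m jog '[[[0,-0.0005,0.0005,0,0,0],[0,0,0,0,0,0],[0,0,0,0,0,0],[0,0,0,0,0,0],[0,0,0,0,0,0],[0,0,0,0,0,0],[0,0,0,0,0,0],[0,0,0,0,0,0]]]' 255 40
python3 - <<'E'
from h import *
plan([594.5,24,57],-30)
c=cam("wrist"); cv2.imwrite("pics/w3.png",c["image"][:,:,::-1])
c=cam("side"); cv2.imwrite("pics/s3.png",cv2.resize(c["image"][130:250,250:410],None,fx=4,fy=4)[:,:,::-1])
E
```

```text
time_s: 5.48
eef_pos: [594.5, 24.5, 56.7]
ee_rot: [-0.354, -0.612, -0.354, 0.612]
force: [-3.2, 2.5, 1.7]
grip_width: 0.292
t 5.47 p [594.5  24.5  56.7] psi -29.96 tilt x [-6.e-04  2.e-04 -1.e+00] F [-3.2  2.5  1.7] M [0.33 0.57 0.03] w 0.292 q [-0.16  0.66  1.48  0.    1.01  0.37]
tool shift mm [-0.3  0.3  0.5]
rotvec [0.0007 0.0001 0.0006]
```

View pics/w3.png

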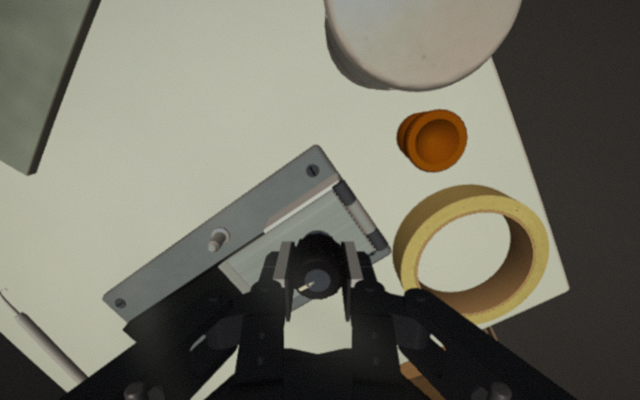

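View pics/s3.png

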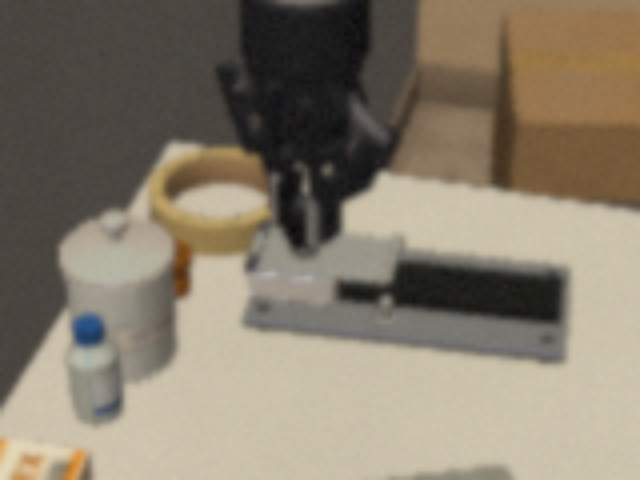

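```bash
python3 -m jog '[[[0.002,0,0,0,0,0],[0.002,0,0,0,0,0],[0.0015,0,0,0,0,0],[0,0,0,0,0,0],[0,0,0,0,0,0]]]' 255 40
python3 - <<'E'
from h import *
plan([594.5,24,57],-30)
E
```

```text
time_s: 6.2
eef_pos: [594.6, 24.5, 51.7]
ee_rot: [-0.354, -0.612, -0.354, 0.612]
force: [-4.9, 2.3, 7.0]
grip_width: 0.294
t 6.2 p [594.6  24.5  51.7] psi -29.96 tilt x [-4.e-04  2.e-04 -1.e+00] F [-4.9  2.3  7. ] M [0.42 0.98 0.05] w 0.294 q [-0.16  0.66  1.48  0.    1.    0.37]
tool shift mm [-5.3  0.2  0.5]
rotvec [0.0007 0.0001 0.0004]
```

```bash
python3 -m jog '[[[0.001,0,0,0,0,0],[0,0,0,0,0,0],[0,0,0,0,0,0]]]'
python3 - <<'E'
from h import *
plan([594.5,24,57],-30)
E
```

```text
time_s: 6.58
eef_pos: [594.6, 24.5, 51.6]
ee_rot: [-0.354, -0.612, -0.354, 0.612]
force: [-9.9, 3.0, 14.5]
grip_width: 0.285
t 6.58 p [594.6  24.5  51.6] psi -29.95 tilt x [-1.e-04  0.e+00 -1.e+00] F [-9.9  3.  14.5] M [ 0.41  1.58 -0.  ] w 0.285 q [-0.16  0.66  1.48  0.    1.    0.37]
tool shift mm [-5.4  0.2  0.5]
rotvec [0.0008 0.     0.0001]
```

```bash
python3 -m jog '[[[0,0,0,0.1,0,0],[0,0,0,0.1,0,0],[0,0,0,0.1,0,0],[0,0,0,0.1,0,0]]]'
python3 - <<'E'
from h import *
plan([594.5,24,57],-30)
E
```

```text
time_s: 7.08
eef_pos: [594.6, 24.5, 51.6]
ee_rot: [-0.224, -0.671, -0.224, 0.671]
force: [-9.4, 2.8, 15.0]
grip_width: 0.292
t 7.08 p [594.6  24.5  51.6] psi -53.05 tilt x [-2.e-04 -0.e+00 -1.e+00] F [-9.4  2.8 15. ] M [0.43 1.56 0.01] w 0.292 q [-0.16  0.66  1.48 -0.    1.    0.77]
tool shift mm [-5.4  0.3  0.4]
rotvec [-4.024e-01  1.000e-04  1.000e-04]
```

```bash
python3 -m jog '[[[0,0,0,0.12,0,0],[0,0,0,0.12,0,0],[0,0,0,0.12,0,0],[0,0,0,0.12,0,0],[0,0,0,0.12,0,0],[0,0,0,0.12,0,0],[0,0,0,0,0,0]]]'
python3 - <<'E'
from h import *
plan([594.5,24,57],-30)
c=cam("wrist"); cv2.imwrite("pics/w4.png",c["image"][:,:,::-1])
E
```

```text
time_s: 7.95
eef_pos: [594.6, 24.5, 51.6]
ee_rot: [0.026, -0.707, 0.026, 0.707]
force: [-10.0, 3.2, 14.5]
grip_width: 0.29
t 7.95 p [594.6  24.5  51.6] psi -94.2 tilt x [-2.e-04 -1.e-04 -1.e+00] F [-10.    3.2  14.5] M [ 0.36  1.63 -0.  ] w 0.29 q [-0.16  0.66  1.48 -0.    1.    1.49]
tool shift mm [-5.4  0.5  0.1]
rotvec [-1.1205e+00  2.0000e-04  0.0000e+00]
```

View pics/w4.png

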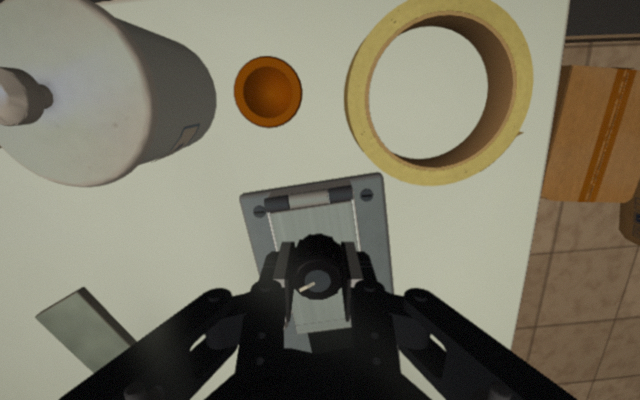

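```bash
python3 -m jog '[[[-0.0015,0,0,0,0,0],[0,0,0,0,0,0]]]'; python3 -m jog '[[[0,0,0,0,0,0],[0,0,0,0,0,0],[0,0,0,0,0,0],[0,0,0,0,0,0],[-0.03,0,0,0,0,0],[-0.05,0,0,0,0,0],[-0.05,0,0,0,0,0],[0,0,0,0,0,0],[0,0,0,0,0,0]]]' 0;  python3 - <<'E'
from h import *
plan([594.5,24,180],-64)
c=cam("wrist"); np.save("w5.npy",c,allow_pickle=True); cv2.imwrite("pics/w5.png",c["image"][:,:,::-1])
print(proj(c,[[595.2,23.6,71.5],[595.2,23.6,67]]))
E
```

```text
time_s: 8.25
eef_pos: [594.5, 24.5, 52.1]
ee_rot: [0.026, -0.706, 0.025, 0.707]
force: [-5.2, 3.3, 5.0]
grip_width: 0.285
time_s: 9.38
eef_pos: [594.4, 24.4, 181.0]
ee_rot: [0.026, -0.706, 0.025, 0.707]
force: [0.6, 0.7, -0.4]
grip_width: 0.998
t 9.38 p [594.4  24.4 181. ] psi -94.14 tilt x [-1.1e-03  1.0e-04 -1.0e+00] F [ 0.6  0.7 -0.4] M [ 0.04 -0.02 -0.01] w 0.998 q [-0.16  0.51  1.36 -0.    1.27  1.49]
tool shift mm [ 1.   0.4 -0.1]
rotvec [-5.26e-01  1.00e-03  4.00e-04]
[[317.5462088  194.6159989 ]
 [317.53966727 193.01662211]]
```

View pics/w5.png

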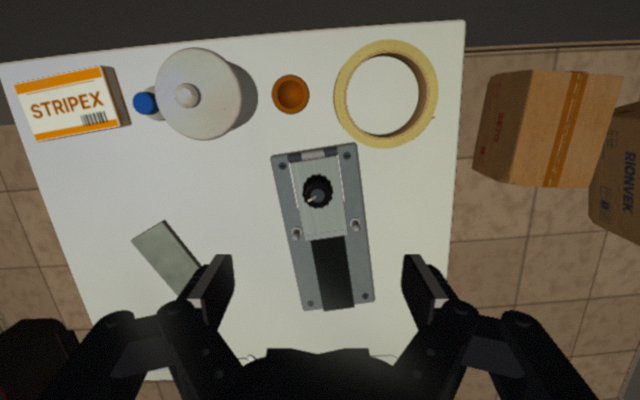

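The pointer has turned clockwise to lower left. Next I check in the side view whether the knob has stayed down.

Run:
```python
from h import *
c=cam("side"); a=cv2.imread("pics/side0.png")[165:225,290:350]; b=c["image"][165:225,290:350,::-1]
cv2.imwrite("pics/s5.png",np.hstack([cv2.resize(q,None,fx=6,fy=6,interpolation=cv2.INTER_CUBIC) for q in (a,b)]))
print(proj(c,[[595,23.7,71.5],[595,23.7,67],[595,23.7,45],[595,23.7,40.5]]).round(1))
```

```text
[[325.3 180.4]
 [325.3 181.9]
 [325.3 189.1]
 [325.3 190.5]]
```

View pics/s5.png

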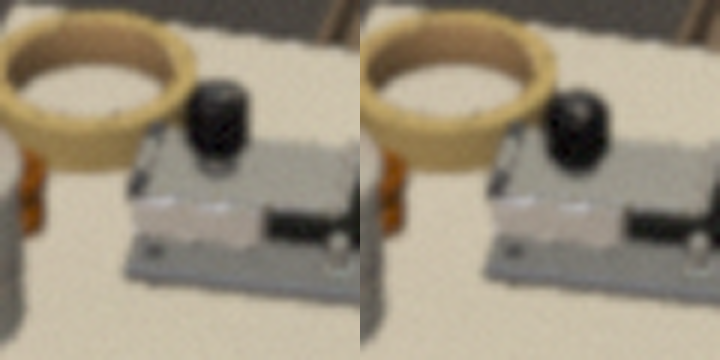

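Side view: the head dropped about 1.5 px (about 4.5 mm), so it is caught and staying down. Next I go above the stone.

```bash
python3 -m jog '[[[-0.01,0,0,-0.132,0,0],[-0.01,0,0,-0.132,0,0],[0,0,0,-0.132,0,0],[0,0,0,-0.13,0,0]]]' 60;  python3 - <<'E'
from h import *
plan([485,197,190],-64)
E
```

```text
time_s: 9.98
eef_pos: [594.4, 24.4, 200.6]
ee_rot: [-0.16, -0.688, -0.161, 0.689]
force: [0.2, -0.3, -0.5]
grip_width: 0.763
t 9.97 p [594.4  24.4 200.6] psi -63.76 tilt x [-2.e-03  3.e-04 -1.e+00] F [ 0.2 -0.3 -0.5] M [0.01 0.02 0.06] w 0.763 q [-0.16  0.5   1.33  0.    1.31  0.96]
tool shift mm [  10.9 -203.2   21.8]
rotvec [0.0042 0.0016 0.0012]
```

```bash
python3 -m jog '[[[0,-0.034,0.0036,0.004,0,0],[0,-0.034,0.0036,0,0,0],[0,-0.034,0.0036,0,0,0],[0,-0.034,0.0036,0,0,0],[0,-0.034,0.0036,0,0,0],[0.01,-0.033,0.0036,0,0,0],[0,0,0,0,0,0],[0,0,0,0,0,0],[0,0,0,0,0,0]]]';  python3 - <<'E'
from h import *
plan([485,197,190],-64)
c=cam("wrist"); np.save("w6.npy",c,allow_pickle=True); cv2.imwrite("pics/w6.png",c["image"][:,:,::-1])
a=np.radians(26);e=np.array([np.cos(a),np.sin(a),0]);n=np.array([-e[1],e[0],0]);O=np.array([489.3,200,8])
print(proj(c,[O+x*e+y*n for x,y in((62.5,25),(62.5,-25),(-62.5,-25),(-62.5,25))]).round(1))
E
```

```text
time_s: 11.1
eef_pos: [487.4, 197.0, 191.7]
ee_rot: [-0.157, -0.689, -0.157, 0.689]
force: [0.1, -0.1, -0.3]
grip_width: 0.763
t 11.1 p [487.4 197.  191.7] psi -64.29 tilt x [-1.e-04 -1.e-04 -1.e+00] F [ 0.1 -0.1 -0.3] M [-0.01 -0.    0.02] w 0.763 q [ 0.16  0.36  1.57 -0.    1.22  1.28]
tool shift mm [ 1.7 -1.   2.2]
rotvec [-0.0051  0.0001 -0.0001]
[[291.3 113.3]
 [339.4 113. ]
 [337.4 223.6]
 [294.7 223.8]]
```

View pics/w6.png

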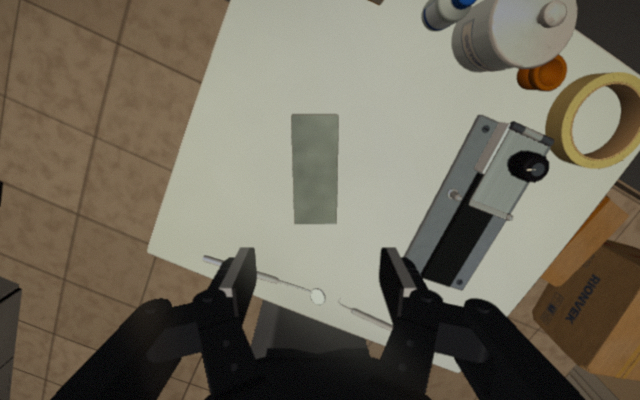

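The stone's corners are at (291,114), (339,114), (337,223) and (294,223), within 1 px of the prediction.

```bash
python3 -m jog '[[[0.03,0,0.004,-0.005,0,0],[0.04,0,0.0034,0,0,0],[0.04,0,0,0,0,0],[0.04,0,0,0,0,0],[0.015,0,0,0,0,0],[0,0,0,0,0,0],[0,0,0,0,0,0]]]';  python3 - <<'E'
from h import *
plan([480.3,195.6,12],-64)
c=cam("wrist"); np.save("w7.npy",c,allow_pickle=True); cv2.imwrite("pics/w7.png",c["image"][:,:,::-1])
E
```

```text
time_s: 12.02
eef_pos: [481.2, 194.6, 28.2]
ee_rot: [0.159, 0.69, 0.159, -0.688]
force: [-0.2, -0.4, 0.8]
grip_width: 0.766
t 12.03 p [481.2 194.6  28.2] psi -63.95 tilt x [ 2.5e-03  4.0e-04 -1.0e+00] F [-0.2 -0.4  0.8] M [-0.03  0.07  0.02] w 0.766 q [0.16 0.57 1.74 0.   0.83 1.27]
tool shift mm [16.2 -1.3  0.4]
rotvec [ 0.0009 -0.0024 -0.0007]
```

View pics/w7.png

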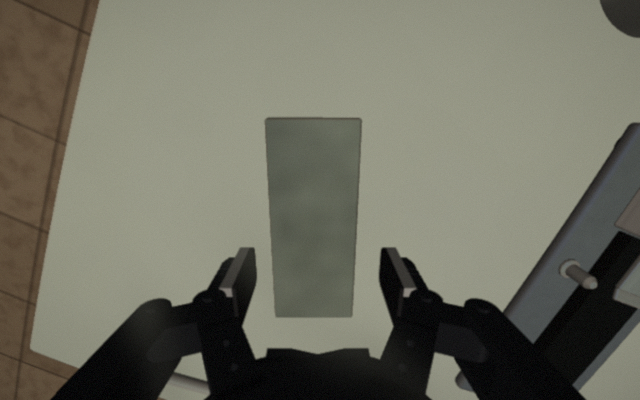

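```bash
python3 -m jog '[[[0.009,-0.001,0,0,0,0],[0.006,0,0,0,0,0],[0.003,0,0,0,0,0],[0,0,0,0,0,0],[0,0,0,0,0,0]]]';  python3 - <<'E'
from h import *
plan([480.3,195.6,8],-64)
E
```

```text
time_s: 12.7
eef_pos: [479.9, 195.4, 8.9]
ee_rot: [0.159, 0.689, 0.159, -0.689]
force: [0.6, 0.4, -0.5]
grip_width: 0.765
t 12.7 p [479.9 195.4   8.9] psi -63.94 tilt x [ 3.e-04  1.e-04 -1.e+00] F [ 0.6  0.4 -0.5] M [-0.01 -0.03  0.  ] w 0.765 q [0.16 0.6  1.75 0.   0.79 1.28]
tool shift mm [ 0.9  0.  -0.4]
rotvec [ 0.001  -0.0002 -0.0001]
```

```bash
python3 -m jog '[[[0,0,0,0,0,0],[0,0,0,0,0,0],[0.002,0,0,0,0,0],[0,0,0,0,0,0]]]' 82 60;  python3 - <<'E'
from h import *
plan([480.3,195.6,8],-64)
E
python3 -m jog '[[[0.0015,0,0,0,0,0],[0,0,0,0,0,0]]]'; python3 -m jog '[[[0.001,0,0,0,0,0],[0,0,0,0,0,0]]]'
```

```text
time_s: 13.2
eef_pos: [479.7, 195.4, 6.6]
ee_rot: [-0.159, -0.689, -0.159, 0.689]
force: [0.4, 0.4, -0.1]
grip_width: 0.68
t 13.2 p [479.7 195.4   6.6] psi -63.94 tilt x [-3.e-04 -1.e-04 -1.e+00] F [ 0.4  0.4 -0.1] M [-0.02 -0.02  0.01] w 0.68 q [ 0.16  0.61  1.75 -0.    0.79  1.28]
tool shift mm [-1.4  0.1 -0.6]
rotvec [0.0011 0.0003 0.0001]
time_s: 13.45
eef_pos: [479.7, 195.4, 5.2]
ee_rot: [-0.159, -0.689, -0.159, 0.689]
force: [0.2, 0.2, 0.3]
grip_width: 0.678
time_s: 13.7
eef_pos: [479.7, 195.4, 4.2]
ee_rot: [-0.159, -0.689, -0.159, 0.689]
force: [-0.7, -0.2, -0.6]
grip_width: 0.68
```

```bash
python3 -m jog '[[[0.001,0,0,0,0,0],[0,0,0,0,0,0]]]'; python3 -m jog '[[[0.001,0,0,0,0,0],[0,0,0,0,0,0]]]';python3 -m jog '[[[0.0007,0,0,0,0,0],[0,0,0,0,0,0]]]'
```

```text
time_s: 13.95
eef_pos: [479.9, 195.4, 3.5]
ee_rot: [0.159, 0.689, 0.159, -0.689]
force: [-0.2, 0.3, 2.3]
grip_width: 0.68
time_s: 14.2
eef_pos: [479.9, 195.4, 3.4]
ee_rot: [0.159, 0.689, 0.159, -0.689]
force: [-5.4, -2.1, 15.5]
grip_width: 0.681
time_s: 14.45
eef_pos: [479.9, 195.4, 3.3]
ee_rot: [0.16, 0.689, 0.159, -0.689]
force: [-8.2, -3.4, 23.8]
grip_width: 0.674
```

```bash
python3 -m jog '[[[-0.004,0,0,0,0,0],[0,0,0,0,0,0]]]'; python3 -m jog '[[[0,0,0,0,0,0],[0,0,0,0,0,0],[0,0,0,0,0,0],[0,0,0,0,0,0],[0,0,0,0,0,0]]]' 255 80
python3 - <<'E'
from h import *
plan([480.3,195.6,8],-64)
c=cam("wrist"); np.save("w8.npy",c,allow_pickle=True); cv2.imwrite("pics/w8.png",c["image"][:,:,::-1])
E
```

```text
time_s: 14.7
eef_pos: [479.9, 195.4, 5.7]
ee_rot: [0.159, 0.689, 0.159, -0.689]
force: [-0.2, -0.5, -0.1]
grip_width: 0.675
time_s: 15.32
eef_pos: [479.8, 195.4, 6.0]
ee_rot: [-0.159, -0.689, -0.159, 0.689]
force: [-3.4, -0.5, 10.0]
grip_width: 0.554
t 15.32 p [479.8 195.4   6. ] psi -63.93 tilt x [-1.e-04 -1.e-04 -1.e+00] F [-3.4 -0.5 10. ] M [-0.12  0.57  0.05] w 0.554 q [ 0.16  0.61  1.75 -0.    0.79  1.28]
tool shift mm [-2.   0.  -0.5]
rotvec [ 0.0012  0.0002 -0.    ]
```

View pics/w8.png

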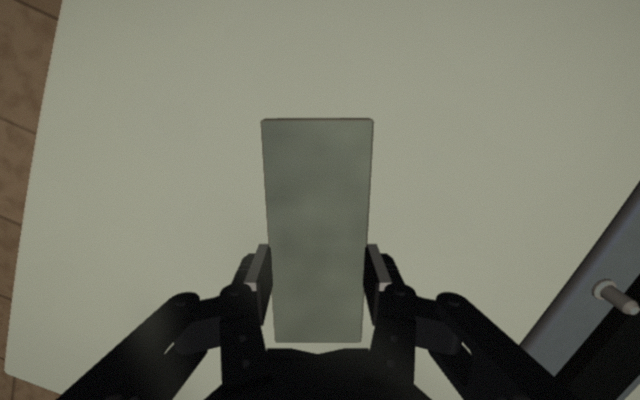

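```bash
python3 -m jog '[[[-0.01,0,0,0,0,0],[-0.02,0,0,0,0,0],[-0.03,0,0,0,0,0],[0,0,0,0.123,0,0],[0,0,0,0.123,0,0],[0,0,0,0.123,0,0],[0,0,0,0,0,0],[0,0,0,0,0,0]]]'
python3 - <<'E'
from h import *
plan([450.5,10.9,66],-85.05)
E
```

```text
time_s: 16.38
eef_pos: [479.8, 195.4, 65.6]
ee_rot: [-0.031, -0.706, -0.031, 0.706]
force: [0.6, 0.3, -1.0]
grip_width: 0.555
t 16.38 p [479.8 195.4  65.6] psi -84.95 tilt x [-1.e-04  0.e+00 -1.e+00] F [ 0.6  0.3 -1. ] M [ 0.01  0.02 -0.01] w 0.555 q [0.16 0.51 1.72 0.   0.92 1.64]
tool shift mm [ -0.4 181.2  45.4]
rotvec [0.0017 0.0001 0.    ]
```

```bash
python3 -m jog '[[[0,0.02,0.005,0.002,0,0],[0,0.03,0.0075,0,0,0],[0,0.03,0.0075,0,0,0],[0,0.03,0.0075,0,0,0],[0,0.03,0.0075,0,0,0],[0,0.025,0.006,0,0,0],[0,0.016,0.0044,0,0,0],[0,0,0,0,0,0],[0,0,0,0,0,0],[0,0,0,0,0,0]]]'
python3 - <<'E'
from h import *
plan([450.5,10.9,32],-85.05)
c=cam("wrist"); np.save("w9.npy",c,allow_pickle=True); cv2.imwrite("pics/w9.png",c["image"][:,:,::-1])
c=cam("side"); cv2.imwrite("pics/s9.png",cv2.resize(c["image"][130:250,290:450],None,fx=4,fy=4)[:,:,::-1])
E
```

```text
time_s: 17.62
eef_pos: [449.8, 11.8, 65.6]
ee_rot: [-0.03, -0.706, -0.03, 0.706]
force: [-0.5, -0.1, -0.9]
grip_width: 0.554
t 17.62 p [449.8  11.8  65.6] psi -85.13 tilt x [-0.e+00  1.e-04 -1.e+00] F [-0.5 -0.1 -0.9] M [-0.05  0.06 -0.03] w 0.554 q [-0.24  0.39  1.92  0.    0.84  1.25]
tool shift mm [33.6  1.  -0.6]
rotvec [-0.0013  0.      0.0001]
```

View pics/w9.png

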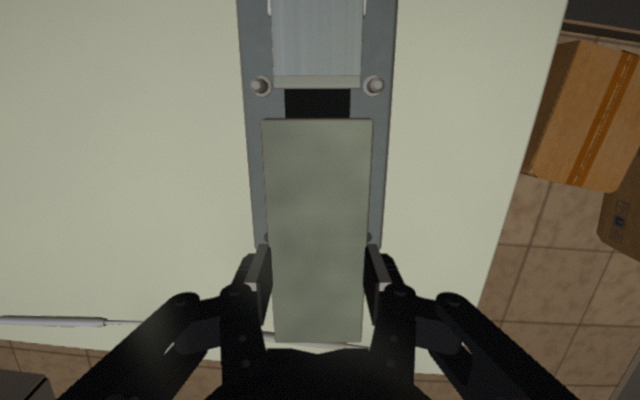

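View pics/s9.png

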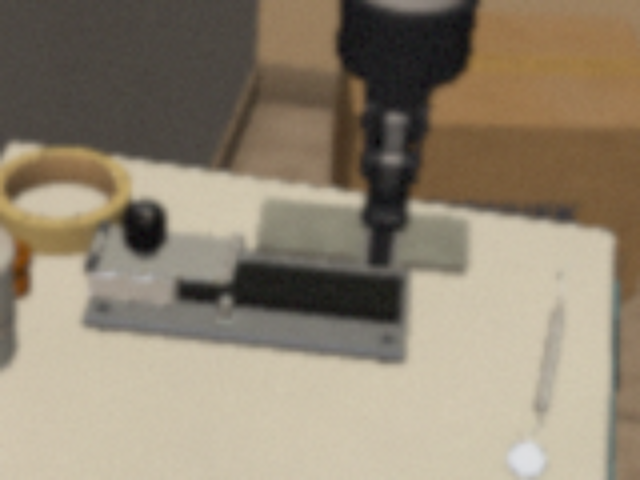

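The stone's front end (262–373, row 119) is centred between the pins (260 and 374), and the stone has not shifted in the grip. I'll lower it now.

```bash
python3 -m jog '[[[0.010,0.001,0,0,0,0],[0.012,0,0,0,0,0],[0.008,0,0,0,0,0],[0.003,0,0,0,0,0],[0,0,0,0,0,0],[0,0,0,0,0,0]]]';python3 -m jog '[[[0.001,0,0,0,0,0],[0.001,0,0,0,0,0],[0,0,0,0,0,0]]]'; python3 -m jog '[[[0.001,0,0,0,0,0],[0.001,0,0,0,0,0],[0,0,0,0,0,0]]]'
python3 - <<'E'
from h import *
plan([450.5,10.9,28],-85.05)
E
```

```text
time_s: 18.48
eef_pos: [450.0, 10.2, 32.8]
ee_rot: [0.03, 0.707, 0.03, -0.706]
force: [-1.1, 0.2, -0.9]
grip_width: 0.553
time_s: 18.85
eef_pos: [449.8, 10.2, 30.6]
ee_rot: [-0.03, -0.706, -0.03, 0.706]
force: [-0.2, 1.2, -1.1]
grip_width: 0.557
time_s: 19.23
eef_pos: [449.8, 10.2, 28.5]
ee_rot: [-0.03, -0.706, -0.03, 0.707]
force: [0.2, -0.9, -1.2]
grip_width: 0.554
t 19.23 p [449.8  10.2  28.5] psi -85.2 tilt x [-1.e-04  0.e+00 -1.e+00] F [ 0.2 -0.9 -1.2] M [0.01 0.04 0.01] w 0.554 q [-0.24  0.46  1.94  0.    0.74  1.25]
tool shift mm [ 0.5 -0.6 -0.7]
rotvec [-0.0026  0.0001  0.    ]
```

```bash
python3 -m jog '[[[0.0007,-0.0006,0,-0.0026,0,0],[0,0,0,0,0,0]]]'; python3 -m jog '[[[0.0007,0,0,0,0,0],[0,0,0,0,0,0]]]';python3 - <<'E'
from h import *
plan([450.5,10.9,28],-85.05)
E
```

```text
time_s: 19.48
eef_pos: [449.9, 10.7, 28.1]
ee_rot: [0.031, 0.707, 0.031, -0.706]
force: [-1.3, -1.5, 2.7]
grip_width: 0.551
time_s: 19.73
eef_pos: [449.9, 10.7, 28.0]
ee_rot: [0.031, 0.707, 0.031, -0.706]
force: [-4.4, -2.4, 13.4]
grip_width: 0.553
t 19.73 p [449.9  10.7  28. ] psi -85.04 tilt x [ 3.e-04 -3.e-04 -1.e+00] F [-4.4 -2.4 13.4] M [-0.14  0.82 -0.01] w 0.553 q [-0.24  0.46  1.94 -0.    0.74  1.25]
tool shift mm [ 0.  -0.1 -0.6]
rotvec [ 0.0002 -0.0003 -0.0003]
```

```bash
python3 -m jog '[[[-0.0005,0,0,0,0,0],[0,0,-0.002,0,0,0],[0,0,-0.003,0,0,0],[0,0,-0.003,0,0,0],[0,0,-0.003,0,0,0],[0,0,0,0,0,0]]]'
python3 - <<'E'
from h import *
plan([498.8,15.1,28],-85.05)
c=cam("wrist"); np.save("w10.npy",c,allow_pickle=True); cv2.imwrite("pics/w10.png",c["image"][:,:,::-1])
E
```

```text
time_s: 20.48
eef_pos: [460.1, 12.0, 28.0]
ee_rot: [-0.031, -0.706, -0.031, 0.707]
force: [-7.0, -0.3, 12.5]
grip_width: 0.554
t 20.48 p [460.1  12.   28. ] psi -85.03 tilt x [-1.9e-03  3.0e-04 -1.0e+00] F [-7.  -0.3 12.5] M [-0.02  1.03  0.02] w 0.554 q [-0.23  0.48  1.91 -0.    0.76  1.25]
tool shift mm [ -0.    0.2 -38.8]
rotvec [0.0003 0.0019 0.0004]
```

View pics/w10.png

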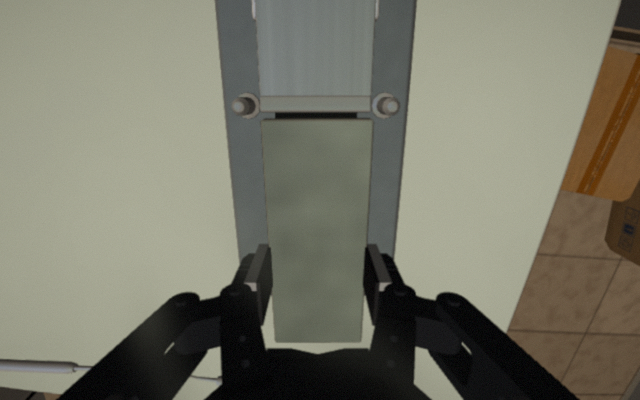

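```bash
python3 -m jog '[[[-0.0004,0,-0.003,0,0,0],[0,0,-0.003,0,0,0],[0,0,-0.003,0,0,0],[0,0,-0.003,0,0,0],[0,0,-0.003,0,0,0],[0,0,0,0,0,0]]]'
python3 - <<'E'
from h import *
plan([498.8,15.1,28],-85.05)
c=cam("wrist"); np.save("w11.npy",c,allow_pickle=True); cv2.imwrite("pics/w11.png",c["image"][:,:,::-1])
E
```

```text
time_s: 21.28
eef_pos: [476.3, 13.1, 28.1]
ee_rot: [0.031, 0.707, 0.03, -0.706]
force: [1.5, 0.4, -0.2]
grip_width: 0.549
t 21.27 p [476.3  13.1  28.1] psi -85.05 tilt x [ 1.3e-03 -1.0e-04 -1.0e+00] F [ 1.5  0.4 -0.2] M [ 0.03 -0.08  0.07] w 0.549 q [-0.22  0.5   1.86  0.    0.78  1.26]
tool shift mm [  0.1  -0.1 -22.6]
rotvec [-0.0001 -0.0013 -0.0002]
```

View pics/w11.png

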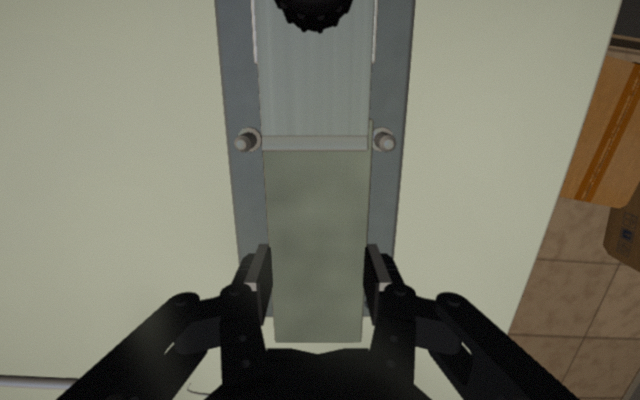

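The stone's front end has passed under the flap edge at row 150, and the flap looks undisturbed.

```bash
python3 -m jog '[[[0.0005,0,0,0,0,0],[0,0,0,0,0,0]]]'; python3 -m jog '[[[0,0,-0.003,0,0,0],[0,0,-0.003,0,0,0],[0,0,-0.003,0,0,0],[0,0,-0.003,0,0,0],[0,0,0,0,0,0],[0,0,0,0,0,0]]]'
python3 - <<'E'
from h import *
plan([498.8,15.1,28],-85.05)
E
```

```text
time_s: 21.58
eef_pos: [476.2, 13.0, 28.1]
ee_rot: [0.031, 0.707, 0.03, -0.706]
force: [-0.5, 0.5, 5.0]
grip_width: 0.555
time_s: 22.32
eef_pos: [487.0, 14.1, 28.0]
ee_rot: [-0.031, -0.706, -0.031, 0.707]
force: [-7.0, -1.0, 12.0]
grip_width: 0.553
t 22.32 p [487.   14.1  28. ] psi -85.03 tilt x [-0.0016  0.     -1.    ] F [-7. -1. 12.] M [-0.07  1.13  0.05] w 0.553 q [-0.21  0.52  1.83 -0.    0.79  1.27]
tool shift mm [  0.    0.1 -11.8]
rotvec [0.0003 0.0016 0.0002]
```

```bash
python3 -m jog '[[[0,0,-0.003,0,0,0],[0,0,-0.003,0,0,0],[0,0,-0.002,0,0,0],[0,0,0,0,0,0],[0,0,0,0,0,0]]]'; python3 -m jog '[[[0,0,-0.002,0,0,0],[0,0,0,0,0,0],[0,0,0,0,0,0]]]'; python3 -m jog '[[[0,0,-0.0015,0,0,0],[0,0,0,0,0,0],[0,0,0,0,0,0]]]'
python3 - <<'E'
from h import *
plan([498.8,15.1,28],-85.05)
E
```

```text
time_s: 22.95
eef_pos: [494.8, 14.8, 28.0]
ee_rot: [-0.031, -0.706, -0.031, 0.707]
force: [-7.0, -0.6, 11.5]
grip_width: 0.554
time_s: 23.32
eef_pos: [496.8, 15.0, 28.0]
ee_rot: [-0.031, -0.706, -0.031, 0.707]
force: [-8.4, -1.7, 12.4]
grip_width: 0.551
time_s: 23.7
eef_pos: [498.2, 15.1, 28.0]
ee_rot: [-0.031, -0.706, -0.031, 0.707]
force: [-7.8, -0.8, 12.3]
grip_width: 0.557
t 23.7 p [498.2  15.1  28. ] psi -85.03 tilt x [-0.0022 -0.     -1.    ] F [-7.8 -0.8 12.3] M [-0.11  1.31 -0.01] w 0.557 q [-0.2   0.54  1.8  -0.    0.81  1.28]
tool shift mm [ 0.   0.1 -0.6]
rotvec [0.0003 0.0022 0.0002]
```

```bash
for i in 1 2; do :; done; python3 -m jog '[[[0,0,-0.001,0,0,0],[0,0,0,0,0,0],[0,0,0,0,0,0]]]'; python3 -m jog '[[[0,0,-0.001,0,0,0],[0,0,0,0,0,0],[0,0,0,0,0,0]]]';  python3 - <<'E'
from h import *
plan([498.8,15.1,28],-85.05)
c=cam("wrist"); np.save("w12.npy",c,allow_pickle=True); cv2.imwrite("pics/w12.png",c["image"][:,:,::-1])
E
```

```text
time_s: 24.08
eef_pos: [498.3, 15.2, 28.0]
ee_rot: [-0.031, -0.705, -0.031, 0.708]
force: [-13.0, -1.9, 17.1]
grip_width: 0.555
time_s: 24.45
eef_pos: [498.3, 15.2, 28.0]
ee_rot: [-0.031, -0.704, -0.031, 0.709]
force: [-18.5, -2.8, 21.8]
grip_width: 0.559
t 24.45 p [498.3  15.2  28. ] psi -85.0 tilt x [-7.3e-03 -1.0e-04 -1.0e+00] F [-18.5  -2.8  21.8] M [-0.7   3.06 -0.06] w 0.559 q [-0.2   0.54  1.79 -0.    0.82  1.28]
tool shift mm [-0.   0.1 -0.5]
rotvec [0.0009 0.0073 0.0005]
```

View pics/w12.png

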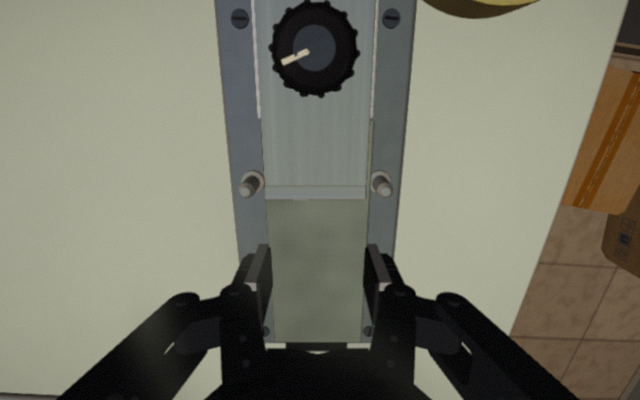

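The stone is home: TCP x stopped at 498.3 against 498.8 predicted, and the horizontal force rose. I ease off the stop load and keep the press.

```bash
python3 -m jog '[[[0,0,0.0018,0,0,0],[0,0,0,0,0,0],[0,0,0,0,0,0],[0,0,0,0,0,0]]]'
python3 - <<'E'
from h import *
plan([498.8,15.1,28],-85.05)
E
```

```text
time_s: 25.0
eef_pos: [498.2, 15.1, 28.0]
ee_rot: [-0.031, -0.705, -0.031, 0.707]
force: [-9.3, -1.1, 13.8]
grip_width: 0.555
t 25.0 p [498.2  15.1  28. ] psi -85.03 tilt x [-0.0027  0.     -1.    ] F [-9.3 -1.1 13.8] M [-0.12  1.5  -0.  ] w 0.555 q [-0.2   0.54  1.8  -0.    0.81  1.28]
tool shift mm [ 0.   0.1 -0.6]
rotvec [0.0004 0.0027 0.0003]
```

```bash
python3 -m jog '[[[0.0003,0,0,0,0,0],[0,0,0,0,0,0],[0,0,0,0,0,0],[0,0,0,0,0,0],[0,0,0,0,0,0],[0,0,0,0,0,0]]]'
python3 - <<'E'
from h import *
plan([498.8,15.1,28],-85.05)
c=cam("side"); cv2.imwrite("pics/s12.png",cv2.resize(c["image"][150:230,290:410],None,fx=6,fy=6,interpolation=cv2.INTER_CUBIC)[:,:,::-1])
c=cam("top"); cv2.imwrite("pics/t12.png",c["image"][:,:,::-1])
E
```

```text
time_s: 25.75
eef_pos: [498.3, 15.1, 28.0]
ee_rot: [-0.031, -0.706, -0.031, 0.707]
force: [-10.0, -1.0, 17.2]
grip_width: 0.561
t 25.75 p [498.3  15.1  28. ] psi -85.02 tilt x [-2.6e-03 -1.0e-04 -1.0e+00] F [-10.   -1.   17.2] M [-0.09  1.7  -0.01] w 0.561 q [-0.2   0.54  1.8  -0.    0.81  1.28]
tool shift mm [ 0.   0.1 -0.5]
rotvec [0.0005 0.0026 0.0002]
```

View pics/s12.png

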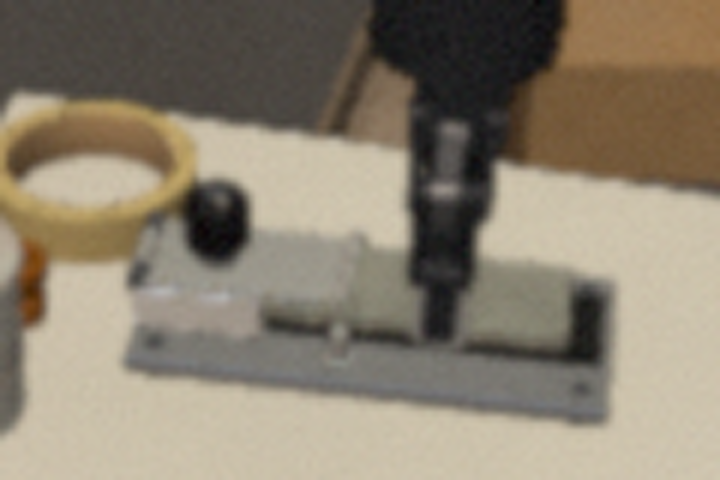

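View pics/t12.png

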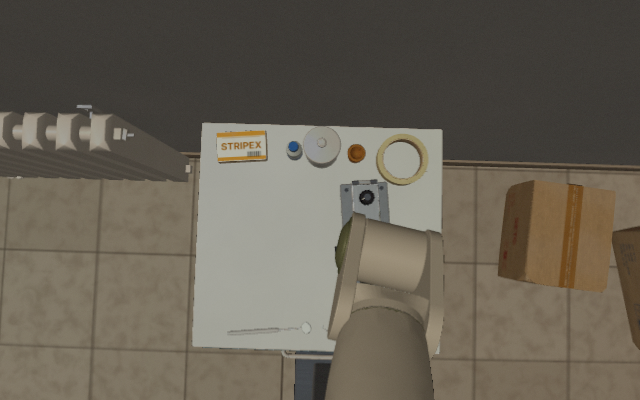

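The side view shows the stone flat under the flap, with its rear end about 15 mm short of the seat's end as it should be at home. The flap is down and the knob is down. The top view shows the bystanders where they started. The press is steady at about 17 N, so I hand in.

Run:
```python
from rig import workorder
print(workorder.finish_job())
```

```text
the job is handed in; nothing more can be done
None
```

The job is handed in with the stone home under the flap, gripped and pressed onto the seat. The system gave no verdict, so this rests on my own checks.

- **Knob:** I gripped it, pushed it down to its stop with about 14 N and turned it 1.12 rad clockwise. After I let go, the side view showed the head about 4.5 mm lower than at the start, so it is caught and staying down.
- **Stone:** I laid it flat on the seat and slid it under the flap until the stop's reaction showed at TCP x 498.3 mm, against 498.8 predicted. I then eased off the stop. The flap looked down in the pictures.
- **Final state:** The measured push was about 17 N, with the grip set at 80 N and the tool tilted less than 0.003 rad. The bystanders look unmoved in the last top view.
- **What did not go to plan:** During the slide, the press varied from about 0 to 12 N, because the arm lags while it moves. It peaked at about 22 N at the stop. About 10 N of sideways reaction remained at hand-in. The flap angle and the force between stone and seat could not be read directly.

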